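# Set the gap of a slab roller by its handwheel and hold it for locking

## Robot

A 6-joint arm with a two-finger parallel gripper is mounted at the origin on the work surface. World frame = base frame: x ahead of the robot, y to its left, z up, the work surface at z = 0. Lengths are in m, angles in rad, forces in N, time in s.
With the tool pointing down it reaches from about 0.35 to 0.975 m from the base axis. Payload 4.9 kg.
Tool frame: the origin (TCP) lies on the centre line of the jaws, within the pads' length; the fingertips stand 14 mm ahead of it and the grasp point (between the pads) lies 5 mm behind it (manip.nose_length is the distance from the TCP to the fingertips, in m); z points along the fingers, y is the line along which they close (so a half turn about z gives the same grasp; the last joint's range is limited). The gripper opens to 85 mm and grips with 20 to 120 N. Pads are 22 mm wide; open, the fingers measure 114 mm over their backs; the gripper's body (76 mm by 85 mm) begins 54 mm behind the grasp point. The pads swing forward as they close: fully open they stand 13 mm farther back than shut.
Start: joints at [-1.348, 0.053, 1.613, -0, 1.476, -0.119], TCP at [0.209, -0.589, 0.245] pointing down, gripper open.
Joint ranges: [-3.01, 3.01], [-1.01, 2.22], [0.06, 2.58], [-1.02, 4.17], [0.09, 2.62], [-3.14, 3.14]. Speed limits (rad/s): [2.57, 2.57, 3.14, 3.14, 3.14, 3.14].

## Interface

Orientations are given as a unit quaternion [w, x, y, z].
In Python, from plant import manip, imaging gives the robot as it stands.
- The arm moves only by the tool play_rows, never from a script. Its argument "commands" is a list of rows, each a list of 6 numbers: the shift along the tool's x, y, z in mm, then the turn, a rotation vector about the tool's x, y, z in degrees. A call has 1 to 5 rows; each row shifts and turns the commanded pose from where the row before left it, along the tool's axes as they then stand; what a row does not reach is not made up. A row lasts 1/12 s, in which the tool goes at most 41.7 mm and 7.16 degrees, less where a joint would pass 70% of its speed; a pose out of reach is approached as far as the arm can. A call is refused whole if a number of a shift passes 41.7 or a number of a turn 7.16, either way. A call with a gripper value outside its range is refused whole. "hand" is the finger opening in mm, from 0 to 85.4, set as the call begins (left out, the last holds). The fingers move at their own pace and stop on an object; the grip force is fixed at half the most. Time passes only in rows, so rows that do not move let the fingers close. It gives the time, the measured TCP pose, the force, the opening and the grip force at its end, in the units of the state.
- manip.state(): the state, without advancing time (a new reading comes with each control period).
- imaging.grab_frame(name): name is "scene" or "side" or "wrist"; returns a dict with "image" (480x640x3 uint8, red, green, blue), "fx", "fy", "cx", "cy" (pixels), "k1" (the pictures are not rectified: a ray, as slopes to the right and down, at radius r is drawn at 1 + k1 r^2 times it, then the intrinsics apply), "R" (3x3) and "t" (3): a world point X has camera coordinates R X + t; the wrist camera has in their place "mount" (4x4, takes a point from camera to tool coordinates, whose origin is the TCP and whose axes are the flange's). Camera axes: x right, y down, z forward; pixel columns grow to the right and rows downward; lengths in m; the calibration is good to about 2 mm. A picture is of the moment at which its call begins: read the wrist's pose just before it. There is no depth.
- manip.job_done(): hands the job in; it is judged then, once.
The state is a dict: "time": time; "joint_pos": joint angles; "joint_vel": joint speeds; "joint_efforts": joint torques, N m; "tool_pos": TCP position; "tool_rot": TCP orientation; "contact_force": force on the tool from outside, world axes, zero at the start; "ft_torque": the same for the moment, N m; "gripper_width": opening from 0.0 (shut) to 1.0 (fully open); "grasp_force": force on a finger pad.
Only numpy, scipy, OpenCV 4.12 (cv2) and the standard library are available. Lean on these libraries where they do the work, as an engineer would, in place of code of your own. Each camera call takes 0.05 s, during which the arm holds its last target. There are 200 camera calls.

## Task

Set the slab roller for the next slab: take the revolving handle of the handwheel on top, wind the wheel clockwise (seen from above) until the roller is down on its stop, then back it off exactly two full turns. Finish while still gripping that handle, keeping the wheel still at two turns so that I can tighten the lock nut; leave everything else on the bench where it is.

Things in the scene. Friction and masses are not known exactly. Their poses are not given: they have to be found in the camera images.
- slab_roller: Bench-top slab roller, fixed: grey bed 480 mm (own x) by 374 mm (own y), top 75 mm over the bench; across its middle a steel roller in a grey gantry with a crosshead plate (105 x 390 mm, top at 208 mm) that bears the handwheel. Origin: on the bench under the bed's middle, on the handwheel's axis; z up. A four-armed star wheel stands out at +y (to 257 mm from the origin, up to 200 mm high).
- handwheel (a joint): Angle of the handwheel, rad: 0 = wound down, roller on its hard stop; grows as it is backed off counter-clockwise seen from above, 6.283 per turn, up to 25.1. The roller rises 4 mm per turn. At 0 and at each full turn the handle lies on the slab roller's own -x side of the hub. The wheel stays where it is left; the screw drags with 0.2 N m (3 N at the handle).
- hub (a point): Middle of the handwheel's hub, on its vertical axis, at the hub's top face, 259 mm over the bench. The wheel is bare cast aluminium with three spokes: rim 162 mm in outside diameter, its top 251 mm over the bench. It neither rises nor falls as it turns.
- handle: Revolving handle: a black upright round grip, 25 mm in diameter, 72 mm long, standing on the wheel 62 mm from its axis, 253 to 325 mm over the bench. Origin at its centre, half-way up (289 mm). It spins freely on its own vertical pin, so fingers gripping it from above can carry it round a circle without turning themselves.
- spanner: Steel spanner, 170 mm long, lying on the roller's bed; origin under its middle. Bystander.
- slat: Wooden slat 30 x 270 x 8 mm lying on the bed; origin under its middle. Bystander.
- small_cup: Terracotta cup, 64 mm across, 60 mm high, on the bed; origin under its middle. Bystander.
- mug: Glazed mug, 84 mm across, 85 mm high, on the bench; origin under its middle. Bystander.
- glaze_jar: Lidded glass jar, 72 mm across, 105 mm high, on the bench; origin under its middle. Bystander.
- bowl: White bowl, 130 mm across, 60 mm high, on the bench; origin under its middle. Bystander.
- brush_crock: White crock full of brushes, 86 mm across, 205 mm high with the brushes, on the bench; origin under its middle. Bystander.

How it is judged:
By the outcome, as a careful person would: the job done as asked, in the order asked, and still so for the second after the job is handed in, while the arm keeps its last pose, push and grip.
It also fails if it takes over 67 s, if anything falls off the work surface, if the arm or the gripper's body presses on something with over 40 N, if the wrist force passes 120 N, or if a joint passes its speed limit or range.

## Working session

There is one attempt and no reset: what is moved stays moved. The work goes in short steps, Python scripts to look and compute and a tool call to move; the robot and the scene stay as the last step left them, time stands still between calls to the robot, and variables do not carry over. Pictures are saved under pics/ and viewed, at most 10 in all, crops included, and the job is handed in when it is done.

Besides the shell and the picture viewer there is one more tool, called after "Emit:" by a JSON object that holds its "api" and its "payload". play_rows: Moves the arm, as the interface text tells. Its arguments: {"type":"object","properties":{"commands":{"type":"array","items":{"type":"array","items":{"type":"number"}}},"hand":{"type":"number"}},"required":["commands"]}

```bash
mkdir -p pics
cat > h.py <<'E'
import numpy as np, cv2
from plant import manip, imaging
def save(n,f):
    d=imaging.grab_frame(n); cv2.imwrite(f'pics/{f}.png',d['image'][:,:,::-1]); return d
def cam(d,st=None):
    if 'R' in d: return np.array(d['R']),np.array(d['t'])
    from scipy.spatial.transform import Rotation as Ro
    w,x,y,z=st['tool_rot']; T=np.eye(4);T[:3,:3]=Ro.from_quat([x,y,z,w]).as_matrix();T[:3,3]=st['tool_pos']
    M=np.linalg.inv(T@np.array(d['mount'])); return M[:3,:3],M[:3,3]
def ray(d,u,v,st=None):
    R,t=cam(d,st); K=np.array([[d['fx'],0,d['cx']],[0,d['fy'],d['cy']],[0,0,1.]])
    p=cv2.undistortPoints(np.array([[[u,v]]],float),K,np.array([d['k1'],0,0,0,0.]))[0,0]
    return -R.T@t, R.T@np.array([p[0],p[1],1])
def atz(d,u,v,z,st=None):
    o,r=ray(d,u,v,st); return o+r*(z-o[2])/r[2]
def proj(d,X,st=None):
    R,t=cam(d,st); c=R@np.array(X)+t; a=c[:2]/c[2]; a=a*(1+d['k1']*(a@a)); return a[0]*d['fx']+d['cx'],a[1]*d['fy']+d['cy']
E
python3 - <<'E'
from h import *
import pickle
s=manip.state(); print(s)
for n in('scene','side'):
    d=save(n,n+'0'); pickle.dump(d,open(n+'.pkl','wb')); print(n,d['fx'],d['k1'],-np.array(d['R']).T@d['t'],np.array(d['R'])[2])
E
```

```text
{'time': 0.0, 'joint_pos': array([-1.34798209e+00,  5.33525696e-02,  1.61430433e+00, -8.68545150e-06,
        1.47602388e+00, -1.18996930e-01]), 'joint_vel': array([-1.69099209e-04,  3.46808889e-04,  1.51141662e-03, -1.28946318e-03,
       -6.29802114e-04, -5.77666564e-05]), 'joint_efforts': array([ 3.10932810e-03, -3.93679476e+01, -3.70170593e+01,  2.98567033e-05,
        6.94394927e-03,  8.05436144e-06]), 'tool_pos': array([ 0.20936157, -0.58824861,  0.24405949]), 'tool_rot': array([-1.04243300e-03,  9.85430547e-01,  1.70075123e-01, -5.84885811e-05]), 'contact_force': array([ 0.37906094, -1.00817851, -0.92962917]), 'ft_torque': array([-0.03727552,  0.01469075,  0.04254553]), 'grasp_force': 0.0, 'gripper_width': 0.999036696280498}
scene 492.77067713136205 -0.07014462116097778 [ 1.28142626 -0.80947682  0.94023851] [-0.53247583  0.60728495 -0.58963928]
side 496.8841733741357 -0.06873808179939865 [0.2266113  1.09046581 1.20281185] [ 0.24041373 -0.7222902  -0.64845825]
```

View pics/scene0.png

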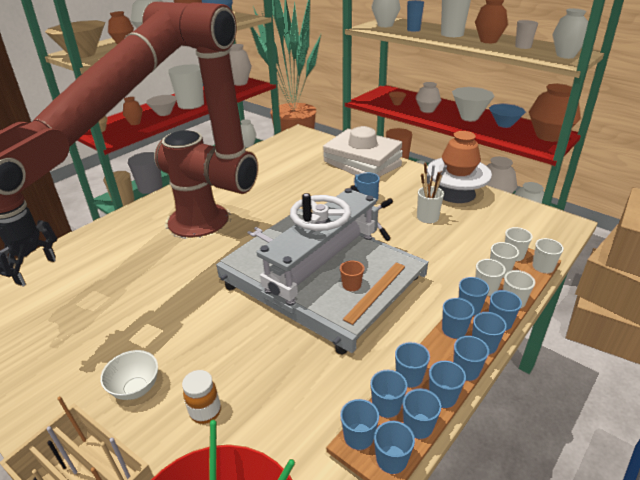

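View pics/side0.png

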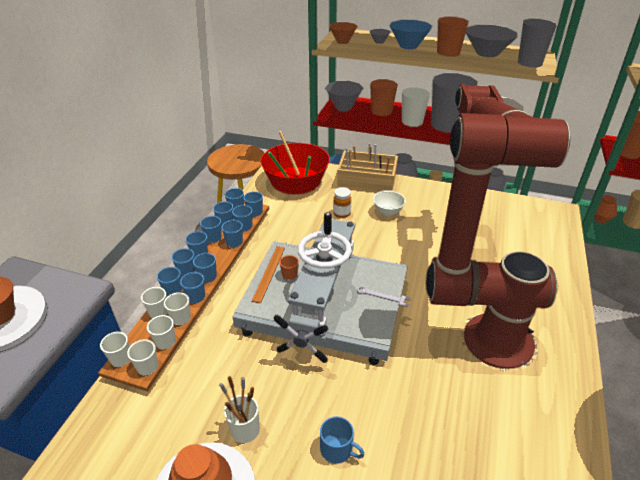

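The scene view shows the wheel around (320,212) with the handle at (307,207). In the side view the wheel is around (325,250) and the handle at (327,225). I'll enlarge both.

Run:
```python
import cv2,numpy as np
a=cv2.imread('pics/scene0.png')[170:270,250:400]; b=cv2.imread('pics/side0.png')[200:350,270:420]
A=cv2.resize(a,None,fx=2.6,fy=2.6,interpolation=2);B=cv2.resize(b,None,fx=2.6,fy=2.6,interpolation=2)
c=np.zeros((400,790,3),'uint8');c[:A.shape[0],:390]=A;c[:390,395:785]=B;cv2.imwrite('pics/crop0.png',c)
```

```text
(no output)
```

View pics/crop0.png

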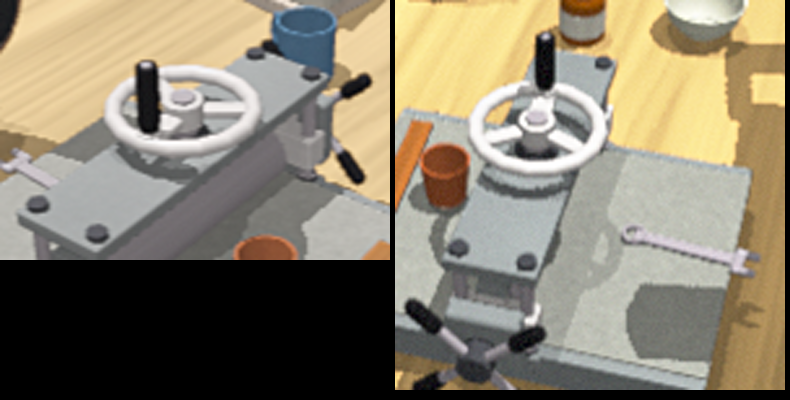

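Run:
```python
from h import *
import pickle
sc=pickle.load(open('scene.pkl','rb'));si=pickle.load(open('side.pkl','rb'))
def tri(a,b):
    o1,r1=ray(sc,*a);o2,r2=ray(si,*b); r1/=np.linalg.norm(r1);r2/=np.linalg.norm(r2)
    k=np.linalg.lstsq(np.c_[r1,-r2],o2-o1,rcond=None)[0]; p,q=o1+k[0]*r1,o2+k[1]*r2
    return ((p+q)/2).round(4),np.linalg.norm(p-q).round(4)
for n,a,b,z in(('hub',(320.4,206.9),(324.6,245.4),.259),('htop',(306.5,194.6),(327.7,213.8),.325),('hbot',(307.3,220),(327.7,233.8),.253)):
    print(n,tri(a,b),atz(sc,*a,z).round(4),atz(si,*b,z).round(4))
for p in((219,268),(341,345),(427,268)): print('bed sc',atz(sc,*p,.075).round(3))
for p in((406,262),(396,354),(237,328)): print('bed si',atz(si,*p,.075).round(3))
```

```text
hub (array([0.5557, 0.0211, 0.255 ]), np.float64(0.0042)) [0.5623 0.0166 0.259 ] [0.5528 0.0239 0.259 ]
htop (array([ 0.5654, -0.0409,  0.3248]), np.float64(0.0042)) [ 0.5682 -0.041   0.325 ] [ 0.5639 -0.0425  0.325 ]
hbot (array([ 0.5645, -0.0407,  0.2493]), np.float64(0.0036)) [ 0.5703 -0.0445  0.253 ] [ 0.562  -0.0379  0.253 ]
bed sc [ 0.353 -0.185  0.075]
bed sc [ 0.797 -0.193  0.075]
bed sc [0.807 0.179 0.075]
bed si [ 0.328 -0.183  0.075]
bed si [0.286 0.206 0.075]
bed si [0.752 0.254 0.075]
```

The hub triangulates to about (0.557, 0.020). The handle is about (0.566, -0.042), so 62 mm from the hub as it should be, at heights 0.325 and 0.25. Next I rise, square the tool to the world axes and go near.

Emit:
{"api": "play_rows", "payload": {"commands": [[0,0,-36,0,0,3.92],[0,0,-36,0,0,3.92],[0,0,-36,0,0,3.92],[0,0,-36,0,0,3.92],[0,0,-36,0,0,3.92]], "hand": 85}}

```text
time: 0.52
tool_pos: [0.2094, -0.5884, 0.4263]
tool_rot: [-0.001, 1.0, -0.002, -0.0]
contact_force: [-0.6, -1.8, 0.2]
gripper_width: 0.995
grasp_force: 0.0
```

Emit:
{"api": "play_rows", "payload": {"commands": [[21,-30,0,0,0,0],[21,-30,0,0,0,0],[21,-30,0,0,0,0],[21,-30,0,0,0,0],[21,-30,0,0,0,0]]}}

```text
time: 0.93
tool_pos: [0.3151, -0.4373, 0.4247]
tool_rot: [-0.0, 1.0, -0.0, -0.0]
contact_force: [1.3, 0.2, -0.4]
gripper_width: 0.995
grasp_force: 0.0
```

Emit:
{"api": "play_rows", "payload": {"commands": [[21,-30,0,0,0,0],[21,-30,0,0,0,0],[21,-30,0,0,0,0],[21,-30,0,0,0,0],[21,-30,0,0,0,0]]}}

```text
time: 1.35
tool_pos: [0.4201, -0.2872, 0.4249]
tool_rot: [-0.0, 1.0, -0.0, -0.0]
contact_force: [1.1, -0.9, 0.3]
gripper_width: 0.994
grasp_force: 0.0
```

Run:
```python
from h import *
import pickle
s=manip.state(); d=save('wrist','w1'); pickle.dump((d,s),open('w1.pkl','wb')); print(s['time'],s['tool_pos'],s['tool_rot'],s['contact_force'],d['mount'])
```

```text
1.35 [ 0.42013236 -0.28715318  0.42485783] [-1.62726029e-04  9.99999942e-01 -2.52079229e-04 -1.63072977e-04] [ 1.1350608  -0.93640484  0.31411942] [[-8.88163068e-04 -9.64314942e-01 -2.64756309e-01  6.68897160e-02]
 [ 9.99999603e-01 -8.39176577e-04 -2.98131532e-04 -4.52916594e-05]
 [ 6.53153973e-05 -2.64756469e-01  9.64315305e-01 -1.27927728e-01]
 [ 0.00000000e+00  0.00000000e+00  0.00000000e+00  1.00000000e+00]]
```

View pics/w1.png

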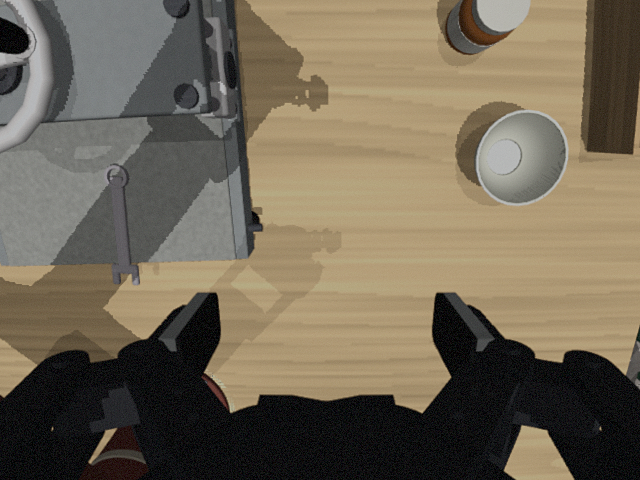

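The wrist view is still south-west of the wheel. It shows the bed's corner at (248,258) and the wheel's edge at top left. I'll go over the wheel, a little higher.

Emit:
{"api": "play_rows", "payload": {"commands": [[15,-36,-10,0,0,0],[15,-36,-10,0,0,0],[15,-36,-10,0,0,0],[15,-36,-10,0,0,0],[15,-36,-10,0,0,0]]}}

```text
time: 1.82
tool_pos: [0.4948, -0.1073, 0.4753]
tool_rot: [-0.0, 1.0, -0.0, -0.0]
contact_force: [0.7, -0.4, 0.5]
gripper_width: 0.995
grasp_force: 0.0
```

Emit:
{"api": "play_rows", "payload": {"commands": [[15,-36,0,0,0,0],[15,-36,0,0,0,0],[0,0,0,0,0,0],[0,0,0,0,0,0]]}}

```text
time: 2.15
tool_pos: [0.525, -0.0353, 0.4745]
tool_rot: [-0.0, 1.0, 0.002, -0.001]
contact_force: [0.1, -1.2, 0.2]
gripper_width: 0.996
grasp_force: 0.0
```

Run:
```python
from h import *
import pickle
s=manip.state(); d=save('wrist','w2'); pickle.dump((d,s),open('w2.pkl','wb')); print(s['time'],s['tool_pos'],s['tool_rot'])
```

```text
2.15 [ 0.52495538 -0.03527814  0.47452673] [-4.42474349e-05  9.99998161e-01  1.76563332e-03 -7.47059205e-04]
```

View pics/w2.png

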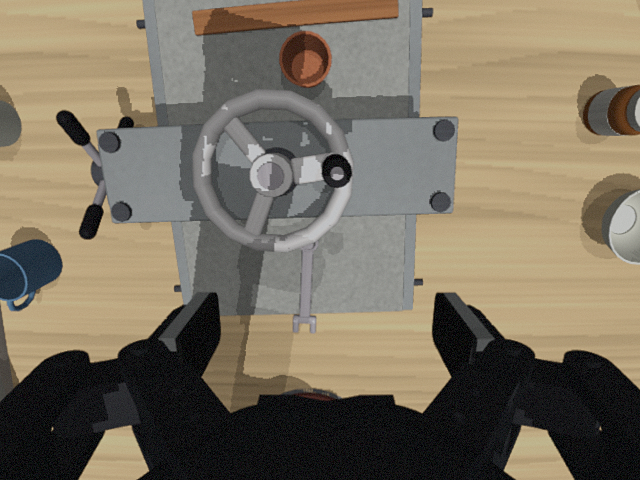

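The wrist image shows the hub at (271,174) and the handle top at (337,171). The crosshead bolts are at (110,141), (121,212), (444,130) and (440,202).

Run:
```python
from h import *
import pickle
d,s=pickle.load(open('w2.pkl','rb')); f=lambda u,v,z:atz(d,u,v,z,s)
h=f(271,174,.259);g=f(337,171,.325);print(h,g,np.linalg.norm((g-h)[:2]))
b=[f(u,v,.214) for u,v in((110,141),(121,212),(444,130),(440,202))]
print(np.round(b,4),'mean',np.mean(b,0))
for i,j in((2,0),(3,1)): v=b[j]-b[i];print(np.degrees(np.arctan2(-v[0],v[1])),np.linalg.norm(v))
for i,j in((0,1),(2,3)): v=b[i]-b[j];print(np.degrees(np.arctan2(v[1],v[0])),np.linalg.norm(v))
rim=np.array([f(u,v,.245)for u,v in((193,170),(352,170),(270,89),(275,251))]);print('rim',rim,(rim[:2].mean(0)+rim[2:].mean(0))/2)
w=g-h;print('handle dir',np.degrees(np.arctan2(w[1],w[0])))
```

```text
[0.55918541 0.0168611  0.259     ] [ 0.56784584 -0.04345457  0.325     ] 0.06093425958175841
[[ 0.5905  0.1946  0.214 ]
 [ 0.5135  0.1933  0.214 ]
 [ 0.6012 -0.158   0.214 ]
 [ 0.5253 -0.1599  0.214 ]] mean [0.55760596 0.01751065 0.214     ]
1.7472151948624586 0.3527818774203198
1.9047555344035099 0.35347409500077265
0.9494954900833332 0.0769566089764818
1.4602470254252606 0.07597819291989756
rim [[ 0.56191258  0.09606409  0.245     ]
 [ 0.56189181 -0.0605816   0.245     ]
 [ 0.6366207   0.01727751  0.245     ]
 [ 0.47847965  0.01773817  0.245     ]] [0.55972619 0.01762454 0.245     ]
handle dir -81.8290247235552
```

Emit:
{"api": "play_rows", "payload": {"commands": [[14,3,20,0,0,0],[14,3,20,0,0,0],[14,3,20,0,0,0],[0,0,20,0,0,0],[0,0,20,0,0,0]]}}

```text
time: 2.62
tool_pos: [0.5665, -0.048, 0.3736]
tool_rot: [0.0, 1.0, -0.002, -0.001]
contact_force: [-0.2, -0.1, 0.5]
gripper_width: 0.995
grasp_force: 0.0
```

Emit:
{"api": "play_rows", "payload": {"commands": [[0,0,22,0,0,0],[0,0,22,0,0,0],[0,0,22,0,0,0],[0,0,22,0,0,0],[0,0,0,0,0,0]]}}

```text
time: 3.03
tool_pos: [0.5638, -0.0472, 0.2812]
tool_rot: [-0.001, 1.0, -0.001, -0.005]
contact_force: [-0.4, -0.8, -0.4]
gripper_width: 0.993
grasp_force: 0.0
```

Run:
```python
from h import *
s=manip.state(); a=save('wrist','x1')['image']; b=save('scene','x2')['image'][130:290,220:430]
print(s['tool_pos'],s['contact_force'])
c=np.zeros((480,800,3),'uint8'); c[:300,:400]=cv2.resize(a,(400,300)); c[:305,400:]=cv2.resize(b,(400,305)); cv2.imwrite('pics/x3.png',c[:310,:,::-1])
```

```text
[ 0.56379764 -0.04722737  0.28121683] [-0.40360401 -0.82483824 -0.44162543]
```

View pics/x3.png

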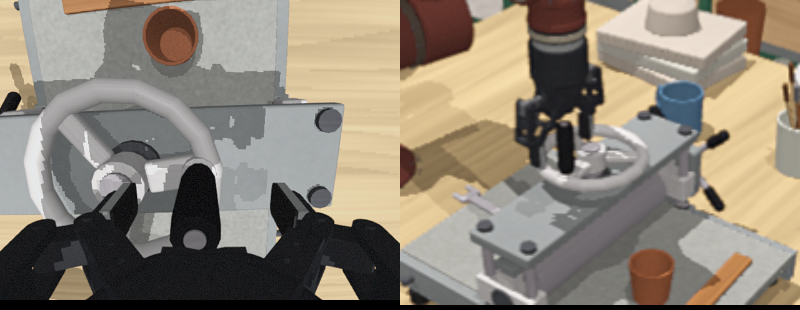

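The handle stands between the open fingers, about 3 mm to the left of centre. I'll correct that and close.

Emit:
{"api": "play_rows", "payload": {"commands": [[3,-3,-3,0,0,0],[0,0,0,0,0,0]]}}

```text
time: 3.3
tool_pos: [0.571, -0.0433, 0.2934]
tool_rot: [0.0, 1.0, -0.0, 0.002]
contact_force: [-0.7, -0.2, -0.0]
gripper_width: 0.995
grasp_force: 0.0
```

Emit:
{"api": "play_rows", "payload": {"commands": [[0,0,0,0,0,0],[0,0,0,0,0,0],[0,0,0,0,0,0],[0,0,0,0,0,0],[0,0,0,0,0,0]], "hand": 10}}

```text
time: 3.72
tool_pos: [0.5697, -0.043, 0.2904]
tool_rot: [0.0, 1.0, -0.0, 0.0]
contact_force: [-0.4, -4.6, 4.5]
gripper_width: 0.291
grasp_force: 6.4
```

Emit:
{"api": "play_rows", "payload": {"commands": [[0,0,0,0,0,0],[0,0,0,0,0,0],[0,0,0,0,0,0],[0,0,0,0,0,0],[0,0,0,0,0,0]]}}

```text
time: 4.13
tool_pos: [0.5696, -0.0433, 0.2906]
tool_rot: [0.0, 1.0, -0.0, 0.0]
contact_force: [-1.0, -2.4, 2.1]
gripper_width: 0.278
grasp_force: 58.7
```

The grip is firm at 58.7 N with about 24 mm opening. Next I work out the circle's steps.

```bash
cat > arc.py <<'E'
import numpy as np,sys
def arc(a,b,n,r=62):
    t=np.radians(np.linspace(a,b,n+1)); d=r*np.diff(np.c_[np.cos(t),-np.sin(t)],axis=0); return d.round(1)
if __name__=='__main__':
    a,b,n=map(float,sys.argv[1:4]); 
    for r in arc(a,b,int(n)): print([*map(float,r),0,0,0,0],end=', ')
E
python3 arc.py -80 -165 5; echo; python3 arc.py -165 -195 5
```

```text
[-18.3, 0.5, 0, 0, 0, 0], [-17.7, -4.9, 0, 0, 0, 0], [-15.5, -9.8, 0, 0, 0, 0], [-11.9, -13.9, 0, 0, 0, 0], [-7.3, -16.8, 0, 0, 0, 0], 
[-1.3, -6.3, 0, 0, 0, 0], [-0.7, -6.5, 0, 0, 0, 0], [0.0, -6.5, 0, 0, 0, 0], [0.7, -6.5, 0, 0, 0, 0], [1.3, -6.3, 0, 0, 0, 0],
```

Emit:
{"api": "play_rows", "payload": {"commands": [[-18.3,0.5,0,0,0,0],[-17.7,-4.9,0,0,0,0],[-15.5,-9.8,0,0,0,0],[-11.9,-13.9,0,0,0,0],[-7.3,-16.8,0,0,0,0]]}}

```text
time: 4.55
tool_pos: [0.5003, 0.0024, 0.2907]
tool_rot: [-0.0, 1.0, -0.001, 0.004]
contact_force: [17.4, -0.1, -4.3]
gripper_width: 0.275
grasp_force: 61.0
```

Emit:
{"api": "play_rows", "payload": {"commands": [[0,0,0,0,0,0],[0,0,0,0,0,0]]}}

```text
time: 4.72
tool_pos: [0.5, 0.0045, 0.2906]
tool_rot: [-0.002, 1.0, 0.001, 0.002]
contact_force: [5.8, 3.7, 0.5]
gripper_width: 0.277
grasp_force: 61.9
```

Emit:
{"api": "play_rows", "payload": {"commands": [[-1.1,-5,0,0,0,0],[-0.5,-5,0,0,0,0],[0,-5,0,0,0,0]]}}

```text
time: 4.97
tool_pos: [0.4985, 0.017, 0.2906]
tool_rot: [0.0, 1.0, -0.0, 0.002]
contact_force: [4.3, -2.9, 0.5]
gripper_width: 0.279
grasp_force: 62.1
```

Emit:
{"api": "play_rows", "payload": {"commands": [[0.6,-5,0,0,0,0],[0.8,-5,0,0,0,0]]}}

```text
time: 5.13
tool_pos: [0.4992, 0.027, 0.2906]
tool_rot: [0.0, 1.0, -0.0, 0.001]
contact_force: [1.7, -3.4, 1.4]
gripper_width: 0.28
grasp_force: 62.3
```

No stop at the first pass, since the force stays near 3 N. I go round again to just short of the next full turn.

```bash
python3 arc.py -190 -520 15
```

```text
[8.5, -22.1, 0, 0, 0, 0], [16.1, -17.3, 0, 0, 0, 0], [21.4, -10.0, 0, 0, 0, 0], [23.6, -1.2, 0, 0, 0, 0], [22.4, 7.7, 0, 0, 0, 0], [17.9, 15.5, 0, 0, 0, 0], [10.7, 21.1, 0, 0, 0, 0], [2.1, 23.6, 0, 0, 0, 0], [-6.9, 22.6, 0, 0, 0, 0], [-14.9, 18.4, 0, 0, 0, 0], [-20.7, 11.5, 0, 0, 0, 0], [-23.5, 2.9, 0, 0, 0, 0], [-22.9, -6.1, 0, 0, 0, 0], [-18.9, -14.2, 0, 0, 0, 0], [-12.2, -20.3, 0, 0, 0, 0],
```

Emit:
{"api": "play_rows", "payload": {"commands": [[8.5,-22.1,0,0,0,0],[16.1,-17.3,0,0,0,0],[21.4,-10.0,0,0,0,0],[23.6,-1.2,0,0,0,0],[22.4,7.7,0,0,0,0]]}}

```text
time: 5.55
tool_pos: [0.5903, 0.0725, 0.2906]
tool_rot: [-0.001, 1.0, 0.001, -0.002]
contact_force: [-9.5, -5.3, 7.3]
gripper_width: 0.281
grasp_force: 63.2
```

Emit:
{"api": "play_rows", "payload": {"commands": [[17.9,15.5,0,0,0,0],[10.7,21.1,0,0,0,0],[2.1,23.6,0,0,0,0],[-6.9,22.6,0,0,0,0],[0,0,0,0,0,0]]}}

```text
time: 5.97
tool_pos: [0.6126, -0.0156, 0.2906]
tool_rot: [0.001, 1.0, -0.001, -0.003]
contact_force: [-5.1, -2.2, 4.5]
gripper_width: 0.282
grasp_force: 63.1
```

Emit:
{"api": "play_rows", "payload": {"commands": [[-14.9,18.4,0,0,0,0],[-20.7,11.5,0,0,0,0],[-23.5,2.9,0,0,0,0],[-22.9,-6.1,0,0,0,0],[-18.9,-14.2,0,0,0,0]]}}

```text
time: 6.38
tool_pos: [0.5147, -0.0241, 0.2907]
tool_rot: [-0.002, 1.0, -0.001, 0.003]
contact_force: [17.2, 10.6, -1.6]
gripper_width: 0.277
grasp_force: 62.8
```

Emit:
{"api": "play_rows", "payload": {"commands": [[-8,-14,0,0,0,0],[0,0,0,0,0,0],[0,0,0,0,0,0]]}}

```text
time: 6.63
tool_pos: [0.5049, -0.0093, 0.2906]
tool_rot: [-0.001, 1.0, 0.001, -0.001]
contact_force: [-1.8, 3.1, 2.9]
gripper_width: 0.276
grasp_force: 63.3
```

Emit:
{"api": "play_rows", "payload": {"commands": [[-3.3,-7,0,0,0,0],[-2,-7,0,0,0,0],[-1,-4,0,0,0,0],[0,0,0,0,0,0]]}}

```text
time: 6.97
tool_pos: [0.4994, 0.0076, 0.2906]
tool_rot: [-0.001, 1.0, 0.0, 0.0]
contact_force: [-0.6, 2.5, 4.1]
gripper_width: 0.281
grasp_force: 63.3
```

Emit:
{"api": "play_rows", "payload": {"commands": [[-0.3,-4,0,0,0,0],[0,-4,0,0,0,0],[0,-4,0,0,0,0],[0,0,0,0,0,0]]}}

```text
time: 7.3
tool_pos: [0.4986, 0.0161, 0.2906]
tool_rot: [0.004, 1.0, -0.001, -0.001]
contact_force: [-4.4, -12.4, 5.2]
gripper_width: 0.275
grasp_force: 63.5
```

The wheel lagged and the force rose to 12 N, right where the stop is expected. I push a little more to confirm.

Emit:
{"api": "play_rows", "payload": {"commands": [[0,-4,0,0,0,0],[0,0,0,0,0,0],[0,0,0,0,0,0]]}}

```text
time: 7.55
tool_pos: [0.4986, 0.0162, 0.2906]
tool_rot: [0.008, 1.0, -0.002, -0.001]
contact_force: [-4.5, -26.0, 4.8]
gripper_width: 0.276
grasp_force: 64.1
```

Emit:
{"api": "play_rows", "payload": {"commands": [[0,4,0,0,0,0],[0,0,0,0,0,0],[0,0,0,0,0,0]]}}

```text
time: 7.8
tool_pos: [0.4986, 0.0161, 0.2906]
tool_rot: [0.003, 1.0, -0.001, -0.001]
contact_force: [-3.5, -11.2, 6.2]
gripper_width: 0.272
grasp_force: 63.7
```

The stop is confirmed: the wheel held at TCP (0.4986, 0.0162) under 12 to 26 N, and this is the reference pose. That puts the hub at (0.5606, 0.018), which fits the earlier circle points to within 0.1 mm. Now the two turns back.

```bash
python3 arc.py 181.7 541.7 15
```

```text
[6.1, 25.0, 0, 0, 0, 0], [15.8, 20.4, 0, 0, 0, 0], [22.7, 12.2, 0, 0, 0, 0], [25.7, 1.9, 0, 0, 0, 0], [24.3, -8.7, 0, 0, 0, 0], [18.6, -17.8, 0, 0, 0, 0], [9.8, -23.9, 0, 0, 0, 0], [-0.8, -25.8, 0, 0, 0, 0], [-11.2, -23.2, 0, 0, 0, 0], [-19.7, -16.7, 0, 0, 0, 0], [-24.7, -7.2, 0, 0, 0, 0], [-25.5, 3.5, 0, 0, 0, 0], [-21.9, 13.5, 0, 0, 0, 0], [-14.5, 21.3, 0, 0, 0, 0], [-4.6, 25.4, 0, 0, 0, 0],
```

Emit:
{"api": "play_rows", "payload": {"commands": [[0,3.4,0,0,0,0],[0,0,0,0,0,0],[0,0,0,0,0,0]]}}

```text
time: 8.05
tool_pos: [0.4986, 0.0154, 0.2906]
tool_rot: [-0.0, 1.0, -0.0, -0.001]
contact_force: [-3.7, -0.9, 5.2]
gripper_width: 0.276
grasp_force: 63.7
```

Emit:
{"api": "play_rows", "payload": {"commands": [[6.1,25.0,0,0,0,0],[15.8,20.4,0,0,0,0],[22.7,12.2,0,0,0,0],[25.7,1.9,0,0,0,0],[24.3,-8.7,0,0,0,0]]}}

```text
time: 8.47
tool_pos: [0.593, -0.0351, 0.2905]
tool_rot: [-0.002, 1.0, -0.001, -0.003]
contact_force: [-14.5, 13.7, 11.9]
gripper_width: 0.278
grasp_force: 64.6
```

Emit:
{"api": "play_rows", "payload": {"commands": [[18.6,-17.8,0,0,0,0],[9.8,-23.9,0,0,0,0],[-0.8,-25.8,0,0,0,0],[-11.2,-23.2,0,0,0,0],[-19.7,-16.7,0,0,0,0]]}}

```text
time: 8.88
tool_pos: [0.5916, 0.0718, 0.2906]
tool_rot: [0.001, 1.0, -0.0, 0.001]
contact_force: [-2.4, -13.2, 6.4]
gripper_width: 0.272
grasp_force: 64.0
```

Emit:
{"api": "play_rows", "payload": {"commands": [[-24.7,-7.2,0,0,0,0],[-25.5,3.5,0,0,0,0],[-21.9,13.5,0,0,0,0],[-14.5,21.3,0,0,0,0],[-4.6,25.4,0,0,0,0]]}}

```text
time: 9.3
tool_pos: [0.4984, 0.0177, 0.2906]
tool_rot: [-0.003, 1.0, 0.002, 0.001]
contact_force: [14.7, 6.0, -0.8]
gripper_width: 0.268
grasp_force: 63.8
```

Emit:
{"api": "play_rows", "payload": {"commands": [[0,0,0,0,0,0],[0,0,0,0,0,0],[0,0,0,0,0,0]]}}

```text
time: 9.55
tool_pos: [0.4987, 0.0149, 0.2906]
tool_rot: [0.0, 1.0, -0.001, -0.001]
contact_force: [-3.6, -2.7, 5.3]
gripper_width: 0.275
grasp_force: 64.8
```

One turn is done. The second turn repeats the same rows.

Emit:
{"api": "play_rows", "payload": {"commands": [[6.1,25.0,0,0,0,0],[15.8,20.4,0,0,0,0],[22.7,12.2,0,0,0,0],[25.7,1.9,0,0,0,0],[24.3,-8.7,0,0,0,0]]}}

```text
time: 9.97
tool_pos: [0.5935, -0.0348, 0.2905]
tool_rot: [-0.002, 1.0, -0.001, -0.002]
contact_force: [-14.2, 11.5, 12.3]
gripper_width: 0.277
grasp_force: 65.8
```

Emit:
{"api": "play_rows", "payload": {"commands": [[18.6,-17.8,0,0,0,0],[9.8,-23.9,0,0,0,0],[-0.8,-25.8,0,0,0,0],[-11.2,-23.2,0,0,0,0],[-19.7,-16.7,0,0,0,0]]}}

```text
time: 10.38
tool_pos: [0.5915, 0.072, 0.2906]
tool_rot: [0.002, 1.0, -0.0, 0.0]
contact_force: [-3.4, -15.8, 8.1]
gripper_width: 0.274
grasp_force: 65.3
```

Emit:
{"api": "play_rows", "payload": {"commands": [[-24.7,-7.2,0,0,0,0],[-25.5,3.5,0,0,0,0],[-21.9,13.5,0,0,0,0],[-14.5,21.3,0,0,0,0],[-4.6,24,0,0,0,0]]}}

```text
time: 10.8
tool_pos: [0.4984, 0.0194, 0.2906]
tool_rot: [-0.003, 1.0, 0.002, 0.001]
contact_force: [11.2, 5.6, -1.3]
gripper_width: 0.278
grasp_force: 65.1
```

Emit:
{"api": "play_rows", "payload": {"commands": [[0,0,0,0,0,0],[0,0,0,0,0,0],[0,0,0,0,0,0],[0,0,0,0,0,0],[0,0,0,0,0,0]]}}

```text
time: 11.22
tool_pos: [0.4986, 0.017, 0.2906]
tool_rot: [0.0, 1.0, -0.0, -0.001]
contact_force: [-4.7, -3.7, 7.6]
gripper_width: 0.275
grasp_force: 65.7
```

Run:
```python
from h import *
s=manip.state(); a=save('wrist','y1')['image']; b=save('scene','y2')['image'][130:330,200:450]
print(s['time'],s['tool_pos'],s['contact_force'])
c=np.zeros((330,800,3),'uint8'); c[:300,:400]=cv2.resize(a,(400,300)); c[:320,400:]=cv2.resize(b,(400,320)); cv2.imwrite('pics/y3.png',c[:,:,::-1])
```

```text
11.2167 [0.49859069 0.01695725 0.29058414] [-4.66513097 -3.69279171  7.57853324]
```

View pics/y3.png

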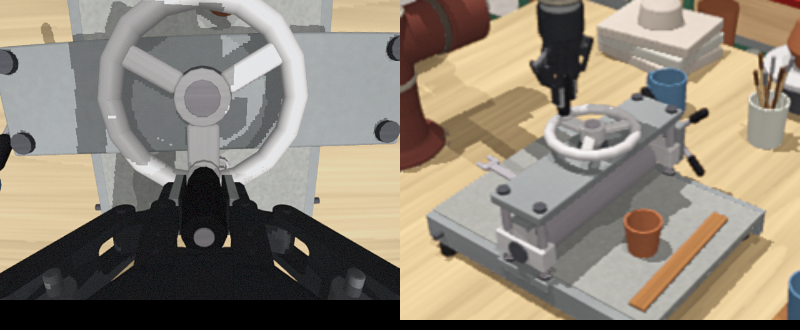

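The handle is gripped at the hub's -x side and the bystanders are where they were. It is 0.8 mm (0.7°) short of the reference, so I nudge it the rest of the way.

Emit:
{"api": "play_rows", "payload": {"commands": [[0,0.8,0,0,0,0],[0,0,0,0,0,0],[0,0,0,0,0,0],[0,0,0,0,0,0],[0,0,0,0,0,0]]}}

```text
time: 11.73
tool_pos: [0.4986, 0.017, 0.2906]
tool_rot: [-0.001, 1.0, 0.0, -0.001]
contact_force: [-5.4, 0.3, 5.8]
gripper_width: 0.275
grasp_force: 65.7
```

Friction is holding it, so I nudge once more.

Emit:
{"api": "play_rows", "payload": {"commands": [[0,1.2,0,0,0,0],[0,0,0,0,0,0],[0,-0.3,0,0,0,0],[0,0,0,0,0,0],[0,0,0,0,0,0]]}}

```text
time: 12.15
tool_pos: [0.4986, 0.0165, 0.2906]
tool_rot: [-0.001, 1.0, 0.0, -0.001]
contact_force: [-5.0, 2.0, 5.3]
gripper_width: 0.276
grasp_force: 65.8
```

That is within 0.3 mm (0.3°) of the reference, and it is still. I hand the job in.

```bash
python3 -c "
from plant import manip
print(manip.job_done())"
```

```text
the job is handed in; nothing more can be done
None
```

The roller was wound down onto its stop and backed off two full turns, to within about 0.3°; the gripper is still holding the handle, the wheel is still, and I saw nothing else on the bench moved.

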